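# Tighten the bottle hold-down until its knob clicks

## Robot

A 6-joint arm with a two-finger parallel gripper is mounted at the origin on a cart in front of the work surface, level with it; the furniture and walls round the work are solid. World frame = base frame: x ahead of the robot, y to its left, z up, the work surface at z = 0. Lengths are in mm, angles in rad, forces in N, time in s.
With the tool pointing down it reaches from about 325 to 775 mm from the base axis. Payload 5.5 kg.
Tool frame: the origin (TCP) lies midway between the tips of the shut fingers; the grasp point (between the pads) lies grip_depth behind it (grip_depth is the distance from the TCP to the grasp point, in mm); z points along the fingers, y is the line along which they close (so a half turn about z gives the same grasp; the last joint's range is limited). The gripper opens to 85 mm and grips with 20 to 120 N. Pads are 22 mm wide; open, the fingers measure 114 mm over their backs; the gripper's body (76 mm by 85 mm) begins 54 mm behind the grasp point. The pads swing forward as they close: fully open they stand 13 mm farther back than shut.
Start: joints at [-1.302, 0.091, 1.231, -0, 1.82, -0.057], TCP at [192.04, -568.451, 231.275] pointing down, gripper open.
Joint ranges: [-2.87, 2.87], [-0.86, 2.18], [0.17, 2.46], [-1.51, 4.65], [0.06, 2.69], [-2.65, 2.65]. Speed limits (rad/s): [2.57, 2.57, 3.01, 3.14, 3.14, 3.14].

## Interface

Orientations are given as a rotation vector (axis times angle).
In Python, from plant import * gives the robot as it stands.
- The arm moves only by the shell command python3 -m pendant 'ROWS' [FORCE]. ROWS is a JSON object of lists of equal length, an entry for each row: "slide": the shift along the tool's x, y, z in mm, a list of three; "yaw": the turn about the tool's z in rad; "fingers": the opening, from 0 (shut) to 1 (fully open). A call has exactly 10 rows; each row shifts and turns the commanded pose from where the row before left it, along the tool's axes as they then stand; what a row does not reach is not made up. A row lasts 1/8 s, in which the tool goes at most 62.5 mm and 10.7 degrees, less where a joint would pass 70% of its speed; a pose out of reach is approached as far as the arm can. A call with a gripper value outside its range is refused whole. The fingers move at their own pace and stop on an object; FORCE is the grip in N (left out, the last holds). Time passes only in rows, so rows that do not move let the fingers close, or fill a call up. It gives the time, the measured TCP pose, the force, the opening and the grip force at its end, in the units of the state.
- get_state(): the state, without advancing time (a new reading comes with each control period).
- camera(name): name is "scene" or "side" or "wrist"; returns a dict with "img" (400x640x3 uint8, red, green, blue), "z_map" (400x640 float32, mm along the optical axis (not along the pixel's ray), 0 where there is no reading), "intrinsics" (3x3 intrinsics, pixels), "extrinsics" (4x4, takes a point from camera to world coordinates). Camera axes: x right, y down, z forward; pixel columns grow to the right and rows downward; lengths in mm; the calibration is good to about 2 mm. A picture is of the moment at which its call begins.
- hand_in(): hands the job in; it is judged then, once.
The state is a dict: "time_s": time; "joints": joint angles; "qvel": joint speeds; "joint_torque": joint torques, N m; "ee_pos": TCP position; "eef_rot": TCP orientation; "force": force on the tool from outside, world axes, zero at the start; "torque": the same for the moment, N m; "grip_width": opening from 0.0 (shut) to 1.0 (fully open); "grip_force": force on a finger pad.
Only numpy, scipy, OpenCV 4.12 (cv2) and the standard library are available. Lean on these libraries where they do the work, as an engineer would, in place of code of your own. Each camera call takes 0.05 s, during which the arm holds its last target. There are 200 camera calls.

## Task

Two bottle hold-down clamps stand on the bench; only one has a bottle in it. Tighten that one: turn its top knob clockwise (seen from above) until the foot is down on the bottle and the knob slips and clicks, stop after about two clicks, and let go without turning it back. Leave the knob of the empty clamp alone.

Things in the scene. Friction and masses are not known exactly. Their poses are not given: they have to be found in the camera images.
- bottle_knob (a point): Round black fluted knob, 41 mm wide, 30 mm high, upright axis, white line on top, on the clamp with the bottle. The point is on its axis, 13 mm below its top, 190 mm above the worktop: grip here from above at any yaw; it turns without rising or sinking. Below it: a 34 mm steel collar with a dark pointer, then the aluminium crosshead (36x130 mm), its top 33 mm and its nuts 29 mm below the point.
- bottle_screw (a joint): Loaded clamp's screw (steel collar), rad, growing clockwise from above. 0: raised, foot 8 mm above the bottle's cap; 1.0: the stop, foot on the cap. Starts from 0 to 0.75. Knob and screw turn together (friction 0.05 N m), stay where left; turning back loosens. The clamp is fixed: grey base 120x130 mm, two posts 106 mm apart, rubber foot over a bottle 52 mm wide, 85 mm tall.
- bottle_ratchet (a joint): Slip of the loaded clamp's knob on its screw, rad, growing clockwise. 0 until the screw is at its stop; then the knob turns on against a steady drag of 0.22 N m, one click every 10 degrees (0.175), no detent felt. Two clicks are 0.35, so one grasp (at most 1.35 rad in all) does it. Seen as the knob's white line going on while the collar's pointer stands still.
- spare_screw (a joint): Screw of the empty clamp, rad, same sense; 0 (raised) at the start and not to be turned. This clamp is just like the other but has no bottle, and stands beside it, some 0.28 to 0.5 m away; which is left and which right varies. A shelf overhangs the bench beyond x = 0.6 m, about 0.55 m up: bring the arm in at a short radius.

How it is judged:
By the outcome, as a careful person would: the job done as asked, in the order asked, and still so for the second after the job is handed in, with the robot touching nothing.
It also fails if it takes over 35 s, if anything falls off the work surface, if the arm or the gripper's body presses on something with over 40 N, if the wrist force passes 120 N, or if a joint passes its speed limit or range.

## Working session

There is one attempt and no reset: what is moved stays moved. The work goes in short steps, Python scripts to look and compute and a shell command to move; the robot and the scene stay as the last step left them, time stands still between calls to the robot, and variables do not carry over. Pictures are saved under pics/ and viewed, at most 10 in all, crops included, and the job is handed in when it is done.

```bash
mkdir -p pics
python3 - <<'E'
from plant import *
import cv2,numpy as np
s=get_state();print(s)
ims=[]
for n in ("scene","side","wrist"):
    c=camera(n);np.savez(f"pics/{n}0.npz",**c)
    print(n,c["intrinsics"].round(1).tolist(),c["extrinsics"].round(3).tolist())
    if n!="wrist":ims.append(c["img"])
    else: w=c["img"]
cv2.imwrite("pics/a.png",ims[0][...,::-1]);cv2.imwrite("pics/b.png",ims[1][...,::-1])
E
```

```text
{'time_s': 0.0, 'joints': array([-1.30169877e+00,  9.18387720e-02,  1.23190430e+00, -3.14258661e-07,
        1.81977421e+00, -5.66733881e-02]), 'qvel': array([ 1.28229101e-03,  7.05500076e-04, -1.43850098e-03, -3.31679661e-05,
        1.38224464e-03, -3.78675878e-04]), 'joint_torque': array([-1.33717904e-04, -4.58732522e+01, -4.18021667e+01, -8.21687354e-05,
        1.16771218e-02, -2.47567066e-06]), 'ee_pos': array([ 191.96207141, -568.16669388,  230.15248271]), 'eef_rot': array([-3.09812044e+00, -5.09149534e-01,  3.20777946e-04]), 'force': array([ 0.35268059, -0.18433953, -0.32515961]), 'torque': array([ 0.03233975, -0.00905829,  0.01870717]), 'grip_force': 0.0, 'grip_width': 0.9998946631119646}
scene [[415.1, 0.0, 319.8], [0.0, 415.1, 198.0], [0.0, 0.0, 1.0]] [[-0.619, -0.58, 0.529, 11.633], [-0.785, 0.447, -0.429, 382.318], [0.012, -0.681, -0.733, 835.402], [0.0, 0.0, 0.0, 1.0]]
side [[495.2, 0.0, 324.2], [0.0, 495.2, 198.2], [0.0, 0.0, 1.0]] [[-0.971, -0.097, 0.219, 220.409], [-0.238, 0.485, -0.842, 955.878], [-0.024, -0.869, -0.494, 779.514], [0.0, 0.0, 0.0, 1.0]]
wrist [[324.2, 0.0, 318.2], [0.0, 324.2, 201.7], [0.0, 0.0, 1.0]] [[0.32, -0.913, -0.252, 255.636], [-0.947, -0.309, -0.082, -547.176], [-0.003, 0.265, -0.964, 371.477], [0.0, 0.0, 0.0, 1.0]]
```

View pics/a.png

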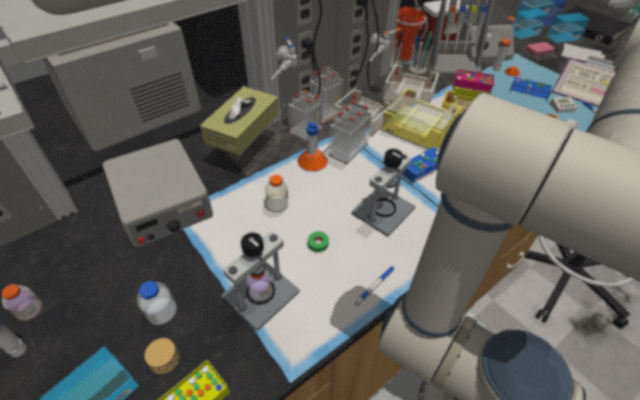

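View pics/b.png

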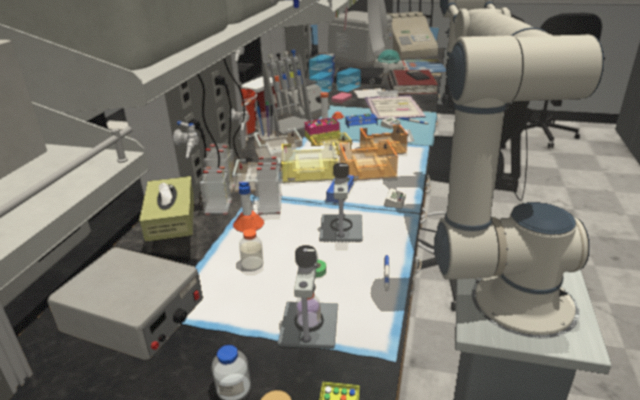

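In the scene view the loaded clamp (purple bottle) has its knob at about (252,244), and the empty one at (395,158). In the side view they are at about (306,255) and (341,170). Next I'll triangulate.

```bash
cat > h.py <<'E'
import numpy as np,cv2
def ray(c,u,v):
    K,T=c["intrinsics"],c["extrinsics"]
    d=T[:3,:3]@np.linalg.inv(K)@[u,v,1.]
    return T[:3,3],d/np.linalg.norm(d)
def tri(rs):
    A=sum(np.eye(3)-np.outer(d,d) for o,d in rs);b=sum((np.eye(3)-np.outer(d,d))@o for o,d in rs)
    p=np.linalg.solve(A,b);return p,[np.linalg.norm(np.cross(p-o,d)) for o,d in rs]
def blob(c,u,v,r,th=60):
    g=c["img"].max(2)[v-r:v+r,u-r:u+r];m=cv2.morphologyEx((g<th).astype(np.uint8),cv2.MORPH_CLOSE,np.ones((5,5)))
    n,L,S,C=cv2.connectedComponentsWithStats(m)
    k=min((i for i in range(1,n) if S[i,4]>30),key=lambda i:np.hypot(*(C[i]-r)))
    x,y,w,h,a=S[k];return (x+w/2-.5+u-r,y+h/2-.5+v-r),(w,h,a)
E
python3 - <<'E'
from h import *
a=dict(np.load("pics/scene0.npz"));b=dict(np.load("pics/side0.npz"))
for p,q in (((252,244),(306,255)),((395,158),(341,170))):
    A,B=blob(a,*p,22),blob(b,*q,22);print(A,B,tri([ray(a,*A[0]),ray(b,*B[0])]))
    for c,(u,v) in((a,A[0]),(b,B[0])):
        z=c["z_map"][int(v),int(u)];K=c["intrinsics"];print("depth pt",(c["extrinsics"]@[*(np.linalg.inv(K)@[u,v,1]*z),1])[:3])
ca=np.hstack([cv2.resize(a["img"][200:340,200:310],None,fx=3.6,fy=3.6,interpolation=2),cv2.resize(b["img"][230:370,250:360],None,fx=3.6,fy=3.6,interpolation=2)])
cv2.imwrite("pics/c.png",ca[...,::-1]);
w=np.load("pics/wrist0.npz")["img"];cv2.imwrite("pics/d.png",w[...,::-1])
E
```

```text
Traceback (most recent call last):
  File "h.py", line 12, in blob
    k=min((i for i in range(1,n) if S[i,4]>30),key=lambda i:np.hypot(*(C[i]-r)))
ValueError: min() iterable argument is empty
```

Run:
```python
from h import *
a=dict(np.load("pics/scene0.npz"));b=dict(np.load("pics/side0.npz"))
ca=np.hstack([cv2.resize(a["img"][200:340,200:310],None,fx=3.6,fy=3.6,interpolation=2),cv2.resize(b["img"][230:370,250:360],None,fx=3.6,fy=3.6,interpolation=2)])
cv2.imwrite("pics/c.png",ca[...,::-1])
for p,q in (((252,244),(306,255)),((395,158),(341,170))):
    for th in (75,95):
      try:
        A,B=blob(a,*p,22,th),blob(b,*q,22,th);print(th,A,B,tri([ray(a,*A[0]),ray(b,*B[0])]))
        for c,(u,v) in((a,A[0]),(b,B[0])):
          z=c["z_map"][int(v),int(u)];K=c["intrinsics"];print("depth pt",(c["extrinsics"]@[*(np.linalg.inv(K)@[u,v,1]*z),1])[:3])
      except ValueError as e: print(th,e)
```

```text
75 ((np.float64(252.0), np.float64(246.5)), (np.int32(21), np.int32(28), np.int32(455))) ((np.float64(305.5), np.float64(256.5)), (np.int32(20), np.int32(22), np.int32(320))) (array([462.1281526 , 183.78743766, 185.67164786]), [np.float64(1.3534955927388619), np.float64(1.3534955927388168)])
depth pt [449.0501825  189.38987269 202.28033024]
depth pt [220.40898105 955.87766826 779.51395643]
95 ((np.float64(254.5), np.float64(249.0)), (np.int32(28), np.int32(33), np.int32(563))) ((np.float64(306.5), np.float64(257.0)), (np.int32(22), np.int32(23), np.int32(394))) (array([459.55393527, 180.99677607, 181.1323583 ]), [np.float64(3.3050953341523144), np.float64(3.305095334152274)])
depth pt [441.75129734 188.56533608 201.62338124]
depth pt [456.23424495 199.1811452  197.61681952]
75 ((np.float64(393.5), np.float64(160.5)), (np.int32(20), np.int32(22), np.int32(318))) ((np.float64(340.5), np.float64(170.5)), (np.int32(14), np.int32(14), np.int32(155))) (array([ 474.91295761, -213.6380523 ,  182.27770169]), [np.float64(2.494724992571953), np.float64(2.494724992571949)])
depth pt [ 458.46536806 -194.25359605  201.40234982]
depth pt [ 470.82922629 -187.31203269  197.59486265]
95 ((np.float64(399.5), np.float64(164.0)), (np.int32(34), np.int32(31), np.int32(552))) ((np.float64(340.5), np.float64(171.5)), (np.int32(16), np.int32(16), np.int32(211))) (array([ 476.49662569, -237.19577645,  163.43781379]), [np.float64(7.615254470098402), np.float64(7.615254470098394)])
depth pt [ 454.44961611 -213.68923423  182.70444249]
depth pt [ 471.164156   -188.73326164  193.92526923]
```

View pics/c.png

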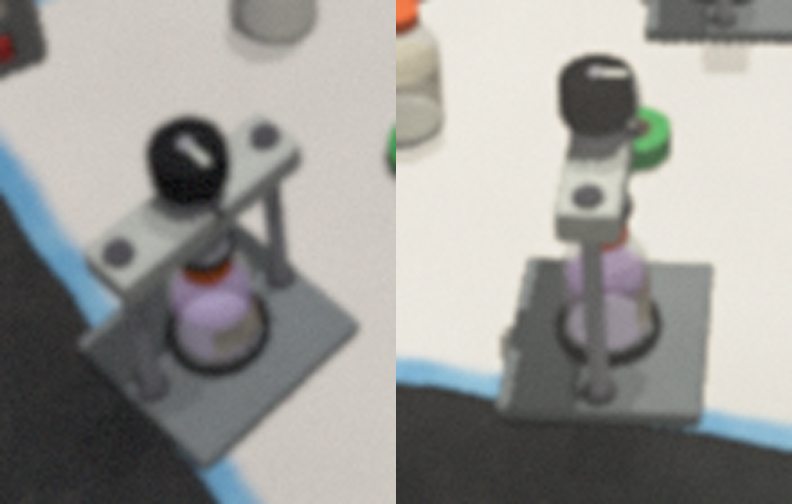

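Both crops show the bottle under the near clamp, with the knob's white line visible. The knob centre is at about (252.4,245) in the scene view and (306.2,256.7) in the side view, which puts it near (460,186,187). I'll rise and cross at a short radius.

```bash
python3 -c "
import plant;print([n for n in dir(plant) if n[0]!='_'],getattr(plant,'grip_depth',None))
from h import *
a=dict(np.load('pics/scene0.npz'));b=dict(np.load('pics/side0.npz'));print(tri([ray(a,252.4,245),ray(b,306.2,256.7)]))"
python3 -m pendant '{"slide":[[0,0,-60],[0,0,-60],[35,-45,0],[35,-45,0],[35,-45,0],[35,-45,0],[35,-45,0],[35,-45,0],[35,-45,0],[35,-45,0]],"yaw":[0,0,0,0,0,0,0,0,0,0],"fingers":[1,1,1,1,1,1,1,1,1,1]}'
```

```text
['Unreachable', 'camera', 'get_state', 'grip_depth', 'hand_in'] 18.700000000000003
(array([462.57485125, 181.9907371 , 185.47743676]), [np.float64(0.5504625861960645), np.float64(0.5504625861960725)])
time_s: 1.4
ee_pos: [342.2, -136.0, 351.1]
eef_rot: [3.1, 0.509, 0.001]
force: [0.6, 0.0, -0.6]
grip_width: 1.002
grip_force: 0.0
```

```bash
python3 -m pendant '{"slide":[[36,-44,0],[36,-44,0],[36,-44,0],[36,-44,0],[36,-44,0],[36,-44,0],[0,0,0],[0,0,0],[0,0,0],[0,0,0]],"yaw":[0,0,0,0,0,0,-0.18,-0.18,-0.18,-0.18],"fingers":[1,1,1,1,1,1,1,1,1,1]}'
python3 -m pendant '{"slide":[[0,0,0],[0,0,0],[0,0,0],[0,0,0],[0,0,0],[0,0,0],[0,0,0],[0,0,0],[0,0,0],[0,0,0]],"yaw":[-0.18,-0.18,-0.18,-0.18,-0.18,-0.18,-0.18,-0.18,-0.18,0],"fingers":[1,1,1,1,1,1,1,1,1,1]}'
python3 - <<'E'
from plant import *
from h import *
w=camera("wrist");s=get_state();np.savez("pics/w1.npz",**w);print(s["joints"].round(3),s["ee_pos"])
p=w["extrinsics"];q=np.linalg.inv(p)@[462,183,200,1];u=w["intrinsics"]@q[:3];print(u/u[2],q)
cv2.imwrite("pics/e.png",w["img"][...,::-1])
E
```

```text
time_s: 2.65
ee_pos: [462.2, 181.6, 350.9]
eef_rot: [-2.717, -1.577, 0.001]
force: [-0.4, -0.1, -0.2]
grip_width: 0.999
grip_force: 0.0
time_s: 3.9
ee_pos: [462.2, 181.5, 351.0]
eef_rot: [-0.743, -3.052, 0.0]
force: [-0.1, -0.1, 1.2]
grip_width: 0.999
grip_force: 0.0
[ 0.306 -0.126  1.23  -0.     2.038 -0.786] [462.20211911 181.45927962 351.05418541]
[319.57189096 187.01712837   1.        ] [  1.28196957 -13.54345843 299.1556455    1.        ]
```

View pics/e.png

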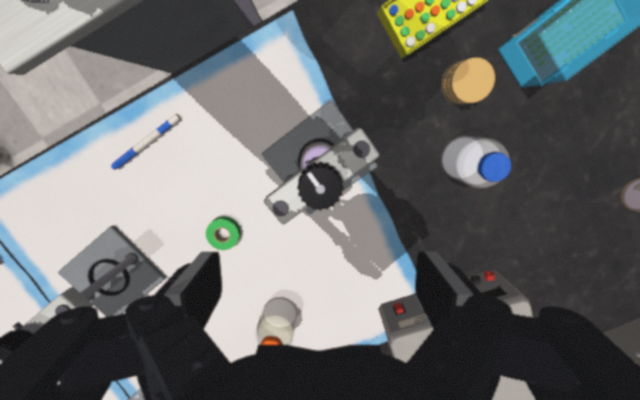

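The wrist view shows the knob centred at about (320,186), against a predicted (319.6,187). Its white line runs from (308,174) to (322,190). I'll refine the position with a mask and all three rays, then descend.

Run:
```python
from h import *
a=dict(np.load("pics/scene0.npz"));b=dict(np.load("pics/side0.npz"));w=dict(np.load("pics/w1.npz"))
for th in (60,75):
    B=blob(w,320,186,35,th);print(B,tri([ray(a,252.4,245),ray(b,306.2,256.7),ray(w,*B[0])]))
    o,d=ray(w,*B[0])
    for z in (190,200): print(z,o+d*(z-o[2])/d[2])
T=np.array([-0.743,-3.052,0.]);R,_=cv2.Rodrigues(T);print(R.round(3).tolist())
```

```text
((np.float64(320.5), np.float64(185.5)), (np.int32(44), np.int32(46), np.int32(1327))) (array([462.9959708 , 182.43984634, 185.64555838]), [np.float64(0.5943025009691694), np.float64(0.974208340953402), np.float64(1.1314963599968757)])
190 [463.09285318 183.47049861 190.        ]
200 [461.1208258  184.41570873 200.        ]
((np.float64(319.5), np.float64(180.0)), (np.int32(48), np.int32(59), np.int32(1514))) (array([460.17279665, 184.20649694, 187.89496924]), [np.float64(1.8375193508651386), np.float64(1.439555636409484), np.float64(1.958624053525306)])
190 [457.91400142 185.06928728 190.        ]
200 [456.11331533 185.96160179 200.        ]
[[-0.888, 0.46, -0.0], [0.46, 0.888, 0.0], [0.0, -0.0, -1.0]]
```

```bash
python3 -m pendant '{"slide":[[0,0,40],[0,0,40],[0,0,20],[0,0,0],[0,0,0],[0,0,0],[0,0,0],[0,0,0],[0,0,0],[0,0,0]],"yaw":[0,0,0,0,0,0,0,0,0,0],"fingers":[1,1,1,1,1,1,1,1,1,1]}' 60
python3 - <<'E'
from plant import *
from h import *
w=camera("wrist");np.savez("pics/w2.npz",**w);w1=dict(np.load("pics/w1.npz"))
cv2.imwrite("pics/f.png",w["img"][...,::-1])
for th in (60,75):
    try:
        B=blob(w,318,181,45,th);A=blob(w1,320,186,35,th);print(B,tri([ray(w1,*A[0]),ray(w,*B[0])]))
    except ValueError as e: print(e)
E
```

```text
time_s: 5.2
ee_pos: [462.2, 181.5, 251.3]
eef_rot: [-0.74, -3.053, -0.0]
force: [0.2, -0.1, -0.0]
grip_width: 1.001
grip_force: 0.0
((np.float64(320.5), np.float64(204.0)), (np.int32(66), np.int32(43), np.int32(1920))) (array([493.73867667, 168.5223378 ,  34.06707659]), [np.float64(0.23390120055587893), np.float64(0.23390120055594987)])
((np.float64(320.5), np.float64(198.0)), (np.int32(68), np.int32(55), np.int32(2060))) (array([482.9773685 , 173.14676086,  51.79419709]), [np.float64(0.44628354216806165), np.float64(0.4462835421679861)])
```

View pics/f.png

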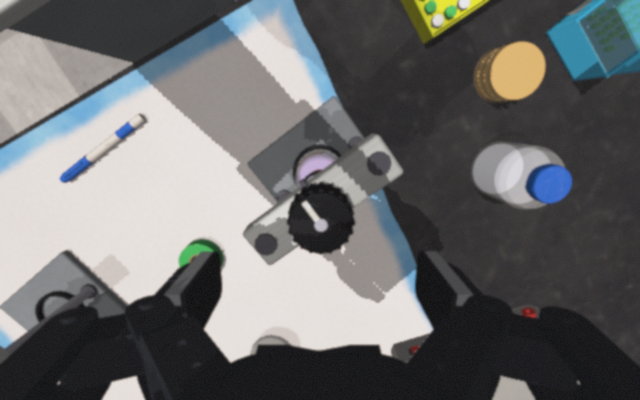

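The knob in this view spans x 288–353 and y 183–252, so its centre is at about (320.5,217.5).

Run:
```python
from h import *
w1=dict(np.load("pics/w1.npz"));w=dict(np.load("pics/w2.npz"))
B=blob(w,320,217,48,60);print(B)
R,_=cv2.Rodrigues(np.array([-0.74,-3.053,0]))
for c,p in((w1,(320.5,185.7)),(w,(320.5,217.5)),(w,B[0])):
    o,d=ray(c,*p)
    q=o+d*(198-o[2])/d[2];print(q,"tool shift",R.T@(q-[462.2,181.5,198]))
print(tri([ray(w1,320.5,185.7),ray(w,320.5,217.5)]))
```

```text
((np.float64(320.5), np.float64(217.5)), (np.int32(66), np.int32(70), np.int32(3110)))
[461.68393575 184.13982473 198.        ] tool shift [1.66748551e+00 2.11056603e+00 2.13735565e-04]
[460.22844973 184.23670472 198.        ] tool shift [3.00579943e+00 1.53027210e+00 4.87205134e-04]
[460.22844973 184.23670472 198.        ] tool shift [3.00579943e+00 1.53027210e+00 4.87205134e-04]
(array([464.06772562, 182.68138419, 185.29719582]), [np.float64(0.2846696884536563), np.float64(0.28466968845366375)])
```

```bash
python3 -m pendant '{"slide":[[2,2,0],[0,0,30],[0,0,30],[0,0,20],[0,0,0],[0,0,0],[0,0,0],[0,0,0],[0,0,0],[0,0,0]],"yaw":[0,0,0,0,0,0,0,0,0,0],"fingers":[1,1,1,1,1,0.3,0.3,0.3,0,0]}' 60
python3 -m pendant '{"slide":[[0,0,0],[0,0,0],[0,0,0],[0,0,0],[0,0,0],[0,0,0],[0,0,0],[0,0,0],[0,0,0],[0,0,0]],"yaw":[0,0,0,0,0,0,0,0,0,0],"fingers":[0,0,0,0,0,0,0,0,0,0]}' 60
python3 - <<'E'
from plant import *
from h import *
s=get_state();print(s["force"],s["torque"],s["joints"][5],s["joint_torque"][5])
w=camera("wrist");cv2.imwrite("pics/g.png",w["img"][...,::-1]);np.savez("pics/w3.npz",**w)
E
```

```text
time_s: 6.5
ee_pos: [461.6, 183.7, 173.0]
eef_rot: [0.741, 3.051, -0.0]
force: [-3.4, -3.9, 5.7]
grip_width: 0.465
grip_force: 60.4
time_s: 7.75
ee_pos: [461.6, 183.7, 173.0]
eef_rot: [0.741, 3.051, -0.0]
force: [-3.0, -3.8, 5.6]
grip_width: 0.464
grip_force: 60.4
[-3.02020256 -3.77854541  5.57694131] [-0.52760401  0.43437956  0.02840915] -0.7837825826079756 0.030004594009369612
```

View pics/g.png

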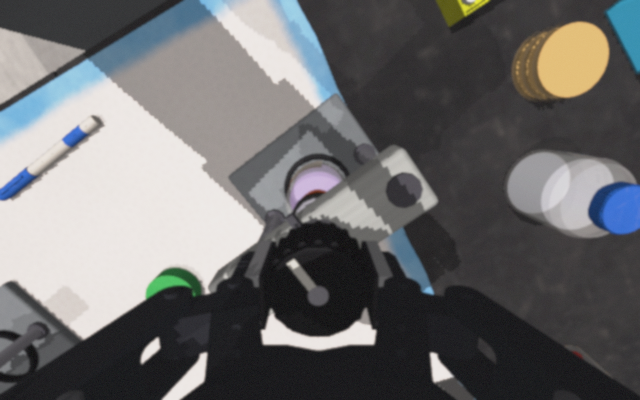

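The fingers hold the knob (39 mm), and its line points to about (295,265) from its centre near (318,296). Now I'll turn it clockwise while reading the torque.

```bash
cat > st.py <<'E'
from plant import *
s=get_state();print("F",s["force"].round(1),"T",s["torque"].round(3),"j6",s["joints"][5].round(3),"tq6",s["joint_torque"][5].round(3))
E
python3 -m pendant '{"slide":[[0,0,0],[0,0,0],[0,0,0],[0,0,0],[0,0,0],[0,0,0],[0,0,0],[0,0,0],[0,0,0],[0,0,0]],"yaw":[0.02,0.02,0.02,0.02,0.02,0.02,0.02,0.02,0.02,0.02],"fingers":[0,0,0,0,0,0,0,0,0,0]}' 60; python3 st.py
python3 -m pendant '{"slide":[[0,0,0],[0,0,0],[0,0,0],[0,0,0],[0,0,0],[0,0,0],[0,0,0],[0,0,0],[0,0,0],[0,0,0]],"yaw":[0.01,0.01,0.01,0.01,0.01,0.01,0.01,0.01,0.01,0.01],"fingers":[0,0,0,0,0,0,0,0,0,0]}' 60; python3 st.py
```

```text
time_s: 9.05
ee_pos: [461.7, 183.9, 173.0]
eef_rot: [1.042, 2.962, 0.001]
force: [-1.4, -2.1, 4.7]
grip_width: 0.463
grip_force: 60.4
F [-1.4 -2.1  4.7] T [-0.336  0.309  0.067] j6 -0.583 tq6 -0.171
time_s: 10.3
ee_pos: [461.8, 184.1, 173.0]
eef_rot: [1.188, 2.906, 0.002]
force: [-1.3, -2.4, 4.8]
grip_width: 0.462
grip_force: 60.4
F [-1.3 -2.4  4.8] T [-0.298  0.23   0.083] j6 -0.483 tq6 -0.064
```

```bash
python3 -m pendant '{"slide":[[0,0,0],[0,0,0],[0,0,0],[0,0,0],[0,0,0],[0,0,0],[0,0,0],[0,0,0],[0,0,0],[0,0,0]],"yaw":[0.01,0.01,0.01,0.01,0.01,0.01,0.01,0.01,0.01,0.01],"fingers":[0,0,0,0,0,0,0,0,0,0]}' 60 >/dev/null; python3 st.py
```

```text
F [-0.5 -1.8  5.3] T [-0.228  0.169  0.068] j6 -0.383 tq6 -0.063
```

```bash
python3 -m pendant '{"slide":[[0,0,0],[0,0,0],[0,0,0],[0,0,0],[0,0,0],[0,0,0],[0,0,0],[0,0,0],[0,0,0],[0,0,0]],"yaw":[0.01,0.01,0.01,0.01,0.01,0.01,0.01,0.01,0.01,0.01],"fingers":[0,0,0,0,0,0,0,0,0,0]}' 60 >/dev/null; python3 st.py
```

```text
F [-0.4  0.1  5.4] T [-0.25  -0.037  0.047] j6 -0.283 tq6 -0.061
```

```bash
python3 -m pendant '{"slide":[[0,0,0],[0,0,0],[0,0,0],[0,0,0],[0,0,0],[0,0,0],[0,0,0],[0,0,0],[0,0,0],[0,0,0]],"yaw":[0.01,0.01,0.01,0.01,0.01,0.01,0.01,0.01,0.01,0.01],"fingers":[0,0,0,0,0,0,0,0,0,0]}' 60 >/dev/null; python3 st.py
```

```text
F [ 1.9 -1.1  4.8] T [-0.156 -0.121  0.01 ] j6 -0.183 tq6 -0.06
```

```bash
python3 -m pendant '{"slide":[[0,0,0],[0,0,0],[0,0,0],[0,0,0],[0,0,0],[0,0,0],[0,0,0],[0,0,0],[0,0,0],[0,0,0]],"yaw":[0.01,0.01,0.01,0.01,0.01,0.01,0.01,0.01,0.01,0.01],"fingers":[0,0,0,0,0,0,0,0,0,0]}' 60 >/dev/null; python3 st.py
```

```text
F [1.3 0.4 3.8] T [-0.111 -0.256  0.047] j6 -0.083 tq6 -0.059
```

```bash
python3 -m pendant '{"slide":[[0,0,0],[0,0,0],[0,0,0],[0,0,0],[0,0,0],[0,0,0],[0,0,0],[0,0,0],[0,0,0],[0,0,0]],"yaw":[0.01,0.01,0.01,0.01,0.01,0.01,0.01,0.01,0.01,0.01],"fingers":[0,0,0,0,0,0,0,0,0,0]}' 60 >/dev/null; python3 st.py
```

```text
F [2.6 0.1 5.1] T [-0.092 -0.333  0.063] j6 0.017 tq6 -0.056
```

```bash
python3 -m pendant '{"slide":[[0,0,0],[0,0,0],[0,0,0],[0,0,0],[0,0,0],[0,0,0],[0,0,0],[0,0,0],[0,0,0],[0,0,0]],"yaw":[0.01,0.01,0.01,0.01,0.01,0.01,0.01,0.01,0.01,0.01],"fingers":[0,0,0,0,0,0,0,0,0,0]}' 60 >/dev/null; python3 st.py
```

```text
F [3.  0.  4.4] T [-0.056 -0.461  0.005] j6 0.117 tq6 -0.055
```

```bash
python3 -m pendant '{"slide":[[0,0,0],[0,0,0],[0,0,0],[0,0,0],[0,0,0],[0,0,0],[0,0,0],[0,0,0],[0,0,0],[0,0,0]],"yaw":[0.01,0.01,0.01,0.01,0.01,0.01,0.01,0.01,0.01,0.01],"fingers":[0,0,0,0,0,0,0,0,0,0]}' 60; python3 st.py
python3 -c "
from plant import *
from h import *
w=camera('wrist');cv2.imwrite('pics/h.png',w['img'][...,::-1]);np.savez('pics/w4.npz',**w)"
```

```text
time_s: 19.05
ee_pos: [462.8, 184.5, 173.0]
eef_rot: [2.112, 2.322, 0.007]
force: [3.4, 0.3, 4.4]
grip_width: 0.458
grip_force: 60.6
F [3.4 0.3 4.4] T [-0.099 -0.622  0.198] j6 0.216 tq6 0.121
```

View pics/h.png

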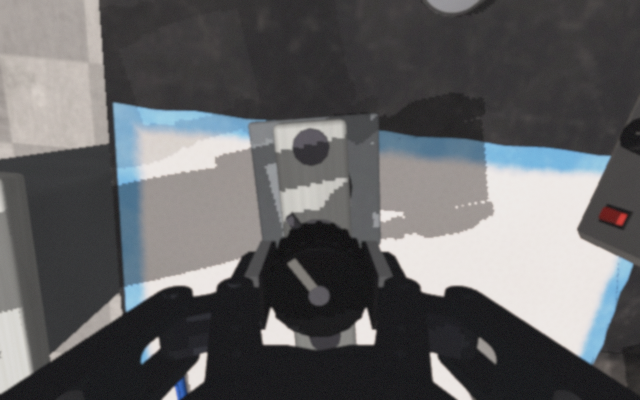

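The torque has stepped up by about 0.17 N m, and the white line still sits at the same place between the fingers, at (290,262) to (318,296). So the stop was reached within the last 0.1 rad and the grip has not slipped. Two clicks more means turning about 0.37 rad, then opening and rising straight up.

```bash
python3 -m pendant '{"slide":[[0,0,0],[0,0,0],[0,0,0],[0,0,0],[0,0,0],[0,0,0],[0,0,0],[0,0,0],[0,0,0],[0,0,0]],"yaw":[0.04,0.04,0.04,0.04,0.04,0.04,0.04,0.04,0.05,0],"fingers":[0,0,0,0,0,0,0,0,0,0]}' 60; python3 st.py
python3 -c "
from plant import *
from h import *
w=camera('wrist');r=lambda c:cv2.resize(c['img'][220:345,220:420],None,fx=2,fy=2)
b=camera('side');cv2.imwrite('pics/i.png',np.hstack([r(dict(np.load('pics/w4.npz'))),r(w)])[...,::-1])"
```

```text
time_s: 20.35
ee_pos: [463.4, 184.4, 173.0]
eef_rot: [2.504, 1.893, 0.009]
force: [6.0, 0.5, 4.6]
grip_width: 0.466
grip_force: 60.6
F [6.  0.5 4.6] T [-0.097 -1.054 -0.062] j6 0.587 tq6 0.146
```

View pics/i.png

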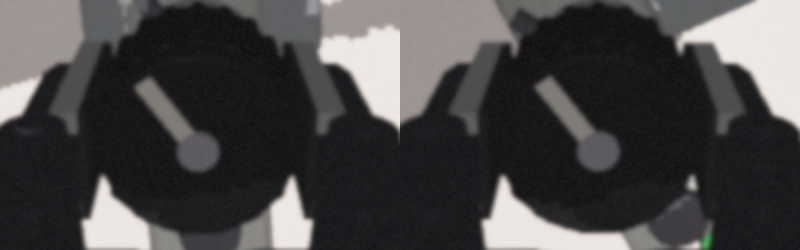

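The line sits at the same place between the fingers before and after, so the knob turned the full 0.37 rad. Release and retreat.

```bash
python3 -m pendant '{"slide":[[0,0,0],[0,0,0],[0,0,0],[0,0,0],[0,0,0],[0,0,-20],[0,0,-40],[0,0,-50],[0,0,-50],[0,0,0]],"yaw":[0,0,0,0,0,0,0,0,0,0],"fingers":[1,1,1,1,1,1,1,1,1,1]}' 60; python3 st.py
python3 -c "
from plant import *
from h import *
w=camera('wrist');b=camera('side');k=np.vstack
r=lambda c:cv2.resize(c[230:370,250:360],None,fx=3.4,fy=3.4,interpolation=2)
cv2.imwrite('pics/j.png',np.hstack([r(b['img']),cv2.resize(w['img'][110:300,240:400],(400,476))])[...,::-1])"
```

```text
time_s: 21.7
ee_pos: [462.1, 184.4, 338.2]
eef_rot: [2.502, 1.894, 0.016]
force: [-0.4, -0.3, 0.6]
grip_width: 0.999
grip_force: 0.0
F [-0.4 -0.3  0.6] T [ 0.003 -0.022 -0.078] j6 0.586 tq6 0.0
```

View pics/j.png

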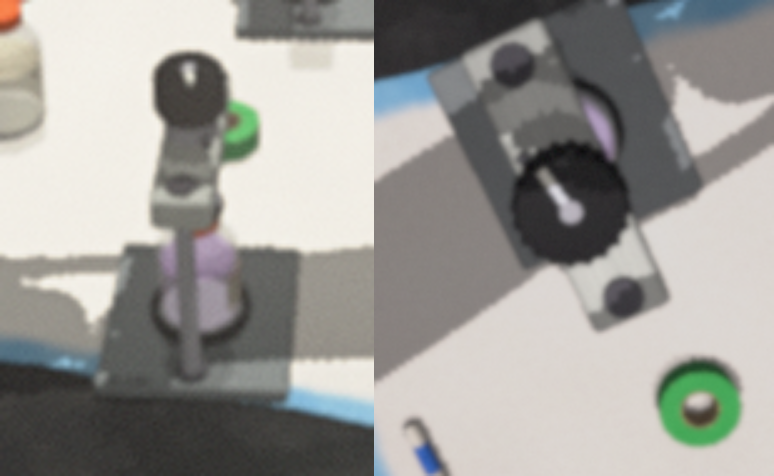

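The line has stayed where it was left, pointing from (570,210) to (543,172) in the wrist crop, and the knob was not turned back. The arm is clear.

```bash
python3 -c "
from plant import *
print(hand_in())"
```

```text
the job is handed in; nothing more can be done
None
```

I tightened the loaded clamp's knob clockwise to its stop, turned it about two clicks further (0.37–0.47 rad), let go without turning it back, left the empty clamp's knob alone and handed the job in at about 22 s.

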